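# Hold a spring clip gaping over a test panel

### The job

Take the spring clip off its rail by squeezing its two handles together, carry it to the wider of the two white test panels, and lower it upright over the middle of that panel's top edge until you feel the bridge of the clip come to rest on the edge. Press only gently, and finish still holding it like that: clip squeezed wide open, bearing lightly on the edge, both jaws well clear of the panel's faces so that I can slip a sheet in on either side. Leave the loose things on the bench where they are.

Things in the scene. Friction and masses are not known exactly. Their poses are not given: they have to be found in the camera images.
- clip: Black spring clip, 67 mm over the handles (x), 32 wide (y), 108 tall, 50 to 100 g, upright astride the rail, handles up, jaws down. Origin: middle of its bridge's underside (the throat, which rests on the edge); z up, x the closing line, y along the edge. Squeezing the handle rolls together along x opens the jaws. Levers geared to move alike; pivots at x = -18 / +18, z = +8 mm.
- clip_front_roll (a point): Centre of the round roll at the end of the clip's -x handle: 10 mm diameter, 24 mm long along y. Parked: at x = -28, z = +57 mm in the clip's frame (67 mm over both rolls). Squeezed to the stop: x = -9, z = +58 mm (29 mm over both). Needs about 4 N to begin, 8 N at the stop.
- clip_back_roll (a point): The same for the roll of the +x handle (mirror image).
- clip_front_tip (a point): Lower end of the gripping face of the clip's jaw on its -x side; moves with that lever. 37 mm below the throat and 2 mm from the clip's mid plane when parked; about 20 mm out and 39 mm below when squeezed to the stop.
- clip_back_tip (a point): The same for the jaw on the clip's +x side (mirror image).
- clip_rail: Fixed rail on which the clip is parked: wooden foot 64 x 116 x 14 mm carrying an upright steel strip 4 mm thick (x), 100 mm long (y), whose top edge is 80 mm above the bench. Origin: centre of the underside; z up.
- wide_stand: Fixed stand, foot 70 x 160 mm, clamp bars up to 28 mm; holds the wide white panel upright: 140 mm wide, 4 mm thick (normal = stand's x), top edge level along the stand's y. The edge is 110 to 140 mm above the bench, different each time: feel for it or look. Friction holds the panel up to 60 N. Origin: centre of the underside, in the panel's mid plane; z up.
- narrow_stand: The same kind of stand with a narrow white panel (80 mm wide, foot 100 mm), top edge 110 to 140 mm above the bench. Not to be used. Origin as for the wide one.
- marker: Loose marker pen, 16 x 140 x 16 mm, lying on the bench. Leave it.
- cutter: Loose box cutter, 27 x 178 x 20 mm, lying on the bench. Leave it.
- driver: Loose screwdriver, 28 x 205 x 30 mm, lying on the bench. Leave it.
- tape: Loose roll of masking tape, 105 mm across, 48 mm high. Leave it.
- cup: Loose clear cup, 75 mm across, 100 mm high. Leave it.
- jar: Loose jar with a funnel, 90 mm across, 132 mm high. Leave it.
Things that resemble listed ones, but are neither listed nor needed, are in the scene too. What is meant by the clip is not red, and is the larger of those in its own colour.

How it is judged (in metres and radians):
On the way:
1. the clip is lifted clear of the rail in the fingers (z of clip in the frame of clip_rail above 0.125 m and contact force between the fingers and clip above 1 N and contact force between clip and clip_rail below 0.1 N), for 0.2 s.
At the end, for the whole second after the job is handed in: Clip held (over 2 N), upright within 0.2 rad, square to the wide panel within 0.26 rad and within 30 mm of its middle; bridge bearing on the top edge with 0.8 to 25 N; jaw tips below the edge, one each side, at least 9 mm from the panel's mid plane; at rest (contact force between the fingers and clip above 2 N and contact force between clip and wide_stand between 0.8 and 25 N and angle between clip's own z axis and vertical below 0.2 rad and z of clip_front_tip in the frame of wide_stand above 0.055 m and z of clip in the frame of wide_stand between 0.1 and 0.146 m and y of clip in the frame of wide_stand between -0.03 and 0.03 m and angle between the x axis of clip and the x axis of wide_stand, either way round below 0.26 rad and ((x of clip_front_tip in the frame of wide_stand below -0.009 m and x of clip_back_tip in the frame of wide_stand above 0.009 m) or (x of clip_front_tip in the frame of wide_stand above 0.009 m and x of clip_back_tip in the frame of wide_stand below -0.009 m)) and linear speed of clip below 0.02 m/s); the arm keeps its last pose, push and grip.
It fails at once if the clip is pressed hard against the wide panel's stand or panel (over 40 N) (contact force between clip and wide_stand above 40 N).
It fails at once if the clip is dropped (height (world z) of clip below 0.04 m).
It fails at once if a loose thing on the bench is moved by more than 30 mm (distance of any of marker, cutter, driver, tape, cup, jar from where it was at the start of the episode above 0.03 m).
It also fails if it takes over 35 s, if anything falls off the work surface, if the arm or the gripper's body presses on something with over 40 N, if the wrist force passes 120 N, or if a joint passes its speed limit or range.

### The arm

A 7-joint arm with a two-finger parallel gripper is mounted at the origin on a cart in front of the work surface, level with it; the furniture and walls round the work are solid. World frame = base frame: x ahead of the robot, y to its left, z up, the work surface at z = 0. Lengths are in mm, angles in rad, forces in N, time in s.
With the tool pointing down it reaches from about 400 to 900 mm from the base axis. Payload 5.6 kg.
Tool frame: the origin (TCP) lies midway between the tips of the shut fingers; the grasp point (between the pads) lies 19 mm behind it; z points along the fingers, y is the line along which they close (so a half turn about z gives the same grasp; the last joint's range is limited). The gripper opens to 92 mm and grips with 3 to 60 N. Pads are 20 mm wide; open, the fingers measure 128 mm over their backs; the gripper's body (75 mm by 189 mm) begins 69 mm behind the grasp point.
Start: joints at [1.297, 0.468, -0.012, 1.603, 0.006, 1.071, -0.056], TCP at [148.649, -632.782, 214.592] pointing down, gripper open.
Joint ranges: [-2.53, 2.53], [-0.31, 2.02], [-1.57, 1.55], [0.28, 2.44], [-1.29, 4.43], [0.15, 1.84], [-2.92, 2.92]. Speed limits (rad/s): [2.57, 2.57, 3.14, 3.14, 3.14, 3.14, 3.14].

### API

Orientations are given as a rotation vector (axis times angle).
In Python, from cell import robot, grip, kin, viewer gives the robot as it stands. Calls block until the motion is done:
- robot.movep(position, orientation): joint-space move of the TCP to a pose.
- robot.servo_line(position, feed=150, rotation=None): straight line of the TCP; rotation=None keeps the orientation; feed is the mean speed in mm/s.
- robot.goto_joints(angles): joint-space move.
- grip(opening, newtons=None): opening from 0.0 (shut) to 1.0 (fully open); newtons is the grip in N (None keeps the last); returns when the fingers have stopped.
- robot.hold(seconds).
- kin.ik(position, orientation): joint angles nearest the present ones, or None.
- robot.observe(): the state.
- viewer.read_camera(name): name is "scene" or "top" or "wrist"; returns the picture (400x640x3 uint8, red, green, blue); there is no depth.
- viewer.camera_info(name): a dict with "camera_matrix" (3x3 intrinsics, pixels), "R" (3x3) and "t" (3): a world point X has camera coordinates R X + t. Camera axes: x right, y down, z forward; pixel columns grow to the right and rows downward; lengths in mm; the calibration is good to about 2 mm. A picture is of the moment at which its call begins: read the wrist's pose just before it. camera_info takes no time and is no camera call; for the wrist camera it gives the pose at the moment of the call.
A pose or a line that the arm cannot do raises robot.IKError and nothing moves.
- robot.job_done(): hands the job in; it is judged then, once.
Trained networks look in the newest picture that a camera, given by its name, has taken for a name from the list of things; names that differ only in an ending like _2 or _b are one class to them, and where a whole thing is asked for, a point or a joint stands for the part that bears it (a point fixed in the world has none). Each returns a list of dicts, best first, with "confidence" (0 to 1); they miss things now and then, are a little off and sometimes report something else, mostly with a low value. They report only what shows in the picture. A call takes as long as a camera call. They do not tell look-alikes from the thing itself.
- viewer.silhouettes(name, camera): "mask" (400x640 bool, what is visible of it).
- viewer.pinpoint(name, camera): "at" ([x, y, z] in mm, in the coordinates of the camera as it stood for that picture, good to about 4 mm: a listed point, or the origin of a listed thing).
The state is a dict: "t": time; "joints": joint angles; "joint_velocities": joint speeds; "joint_torque": joint torques, N m; "tcp_pos": TCP position; "tcp_rot": TCP orientation; "contact_force": force on the tool from outside, world axes, zero at the start; "wrist_torque": the same for the moment, N m; "grip_width": opening from 0.0 (shut) to 1.0 (fully open); "grip_force": force on a finger pad.
Only numpy, scipy, OpenCV 4.12 (cv2) and the standard library are available. Lean on these libraries where they do the work, as an engineer would, in place of code of your own. Each camera call takes 0.05 s, during which the arm holds its last target. There are 200 camera calls.

## Working session

There is one attempt and no reset: what is moved stays moved. The work goes in short steps, each a Python script; the robot and the scene stay as the last script left them, time stands still between calls to the robot, and variables do not carry over. Pictures are saved under pics/ and viewed, at most 10 in all, crops included, and the job is handed in when it is done.

```bash
ls; mkdir -p pics; cat > h.py <<'E'
import numpy as np, cv2
from cell import robot, grip, kin, viewer
def world(info,p): return np.array(info["R"]).T@(np.array(p)-np.array(info["t"]))
def proj(info,X):
    c=np.array(info["camera_matrix"])@(np.array(info["R"])@np.array(X)+np.array(info["t"])); return c[:2]/c[2]
def ray(info,uv):
    R=np.array(info["R"]); d=R.T@np.linalg.solve(np.array(info["camera_matrix"]),[uv[0],uv[1],1]); return -R.T@np.array(info["t"]),d
def onz(info,uv,z):
    o,d=ray(info,uv); return o+d*(z-o[2])/d[2]
def save(n,im): cv2.imwrite(n,im[:,:,::-1])
E
python3 - <<'E'
from h import *
for c in("scene","top"):
    i=viewer.camera_info(c); im=viewer.read_camera(c); save(f"pics/{c}1.png",im)
    print(c,"cam at",np.round(-np.array(i["R"]).T@np.array(i["t"])))
    for n in("clip","clip_front_roll","clip_back_roll","clip_rail","wide_stand","narrow_stand"):
        for d in viewer.pinpoint(n,c):
            w=world(i,d["at"]); print(n,round(d["confidence"],2),np.round(w),np.round(proj(i,w)))
s=robot.observe();print(s["t"],s["tcp_rot"],s["contact_force"],s["grip_width"])
E
```

```text
pics
scene cam at [105. 512. 813.]
clip 0.9 [ 574. -188.   40.] [359. 155.]
clip 0.78 [470. 248.  83.] [269. 277.]
clip 0.77 [559. 190.  28.] [261. 250.]
clip_front_roll 0.73 [443. 245. 137.] [277. 269.]
clip_front_roll 0.6 [569. 204.  69.] [251. 241.]
clip_front_roll 0.58 [ 574. -162.  103.] [355. 142.]
clip_front_roll 0.29 [531.  15.   2.] [322. 217.]
clip_back_roll 0.68 [504. 253. 138.] [251. 253.]
clip_back_roll 0.61 [ 578. -217.   99.] [366. 132.]
clip_back_roll 0.39 [548. 174.  71.] [268. 237.]
clip_rail 0.57 [469. 274.   5.] [264. 305.]
wide_stand 0.88 [ 459. -247.   -2.] [405. 174.]
narrow_stand 0.64 [535.  14.   1.] [321. 217.]
top cam at [ 404.   46. 1166.]
clip 0.69 [ 572. -186.   45.] [417. 197.]
clip 0.63 [473. 247.  77.] [225. 233.]
clip 0.5 [558. 192.  34.] [253. 199.]
clip_front_roll 0.54 [ 569. -158.   97.] [410. 194.]
clip_front_roll 0.49 [568. 208.  72.] [244. 192.]
clip_back_roll 0.73 [384. 158.   2.] [266. 275.]
clip_back_roll 0.68 [502. 247. 138.] [220. 218.]
clip_back_roll 0.67 [ 577. -216.  102.] [437. 191.]
clip_back_roll 0.47 [544. 175.  69.] [259. 203.]
clip_back_roll 0.44 [686.   1.  -1.] [337. 151.]
clip_rail 0.73 [474. 274.   3.] [219. 235.]
wide_stand 0.62 [ 461. -244.    1.] [438. 246.]
narrow_stand 0.9 [527.  20.  -2.] [327. 216.]
narrow_stand 0.68 [474. 249.  43.] [226. 234.]
narrow_stand 0.38 [473. 275.   5.] [218. 235.]
narrow_stand 0.3 [473. -98.   1.] [376. 239.]
0.7 [ 3.12060394e+00  3.61603105e-01 -1.50131633e-05] [-0.31077085 -0.63394609 -0.0730403 ] 1.0018679448624355
```

View images.

View pics/scene1.png

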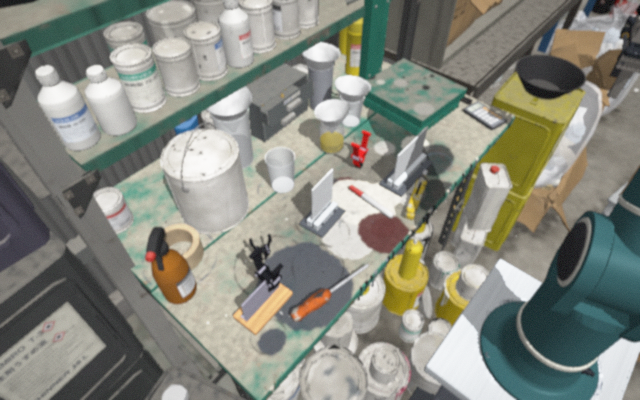

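View pics/top1.png

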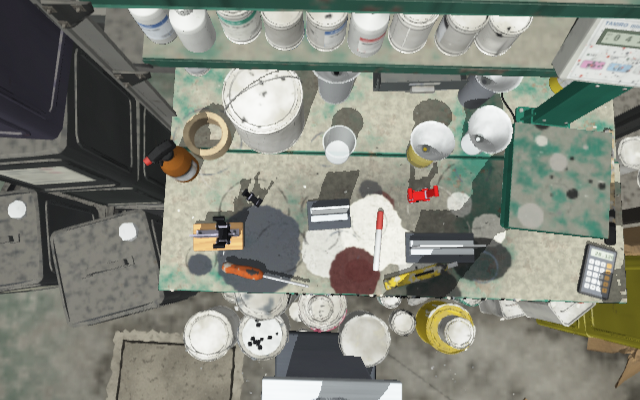

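```bash
cat >> h.py <<'E'
from scipy.spatial.transform import Rotation as Ro
def rv(psi,tilt=0):  # tool down, tool y at angle psi (rad) from world x
    y=np.array([np.cos(psi),np.sin(psi),0]); z=np.array([0,0,-1.]); return Ro.from_matrix(np.c_[np.cross(y,z),y,z]).as_rotvec()
E
python3 - <<'E'
from h import *
for psi in(0,np.pi):
    for p in([473,248,320],[473,248,125],[460,-245,320],[460,-245,180],[400,-245,320]):
        q=kin.ik(p,rv(psi)); print(psi,p,None if q is None else np.round(q,2))
i=viewer.camera_info("wrist"); s=robot.observe()
T=Ro.from_rotvec(s["tcp_rot"]).as_matrix(); c=-np.array(i["R"]).T@i["t"]
print("cam in tool",T.T@(c-s["tcp_pos"]), "axis",T.T@np.array(i["R"]).T[:,2])
print(s["tcp_pos"],s["joints"])
E
```

```text
0 [473, 248, 320] [ 0.41  0.47 -1.27  1.71  0.46  1.32 -0.95]
0 [473, 248, 125] [ 0.1   0.55 -0.83  1.92  0.51  0.9  -0.98]
0 [460, -245, 320] [ 0.87  0.2  -0.51  1.76  0.1   1.21  0.33]
0 [460, -245, 180] [ 0.86  0.35 -0.52  1.92  0.22  0.92  0.23]
0 [400, -245, 320] [ 0.95  0.09 -0.5   1.87  0.05  1.19  0.44]
3.141592653589793 [473, 248, 320] [ 0.43  0.49 -1.3   1.7   0.48  1.33  2.17]
3.141592653589793 [473, 248, 125] [ 0.37  0.87 -1.33  1.91  0.94  1.17  1.83]
3.141592653589793 [460, -245, 320] [ 0.47  0.16 -0.05  1.78  0.01  1.2  -2.72]
3.141592653589793 [460, -245, 180] [ 0.37  0.29  0.06  1.95 -0.02  0.9  -2.7 ]
3.141592653589793 [400, -245, 320] [ 0.55  0.06 -0.08  1.89  0.    1.19 -2.67]
cam in tool [  81.2248209    -0.39774312 -170.42315553] axis [-2.86366992e-01 -8.19292637e-04  9.58119656e-01]
[ 148.64241294 -632.80347449  214.63869787] [ 1.29702143  0.46744792 -0.01159542  1.60266981  0.00598319  1.07140462
 -0.05626823]
```

```bash
cat > look.py <<'E'
from h import *
def look(tag,names,zmin=0.3):
    i=viewer.camera_info("wrist"); im=viewer.read_camera("wrist"); save(f"pics/{tag}.png",im)
    for n in names:
        for d in viewer.pinpoint(n,"wrist"):
            if d["confidence"]>zmin:
                w=world(i,d["at"]); print(tag,n,round(d["confidence"],2),np.round(w,1),np.round(proj(i,w)))
    np.savez(f"{tag}.npz",im=im,R=i["R"],t=i["t"],camera_matrix=i["camera_matrix"])
E
python3 - <<'E'
from look import *
p=robot.observe()["tcp_pos"]; robot.servo_line([p[0],p[1],330])
robot.goto_joints([0.48,0.18,0,1.77,0,1.19,0.48])
s=robot.observe(); print(s["t"],s["tcp_pos"],s["tcp_rot"])
robot.movep([440,-245,330],rv(0)); print(np.round(robot.observe()["joints"],2))
look("w1",["wide_stand"])
robot.movep([470,-205,330],rv(0)); look("w2",["wide_stand"])
robot.goto_joints([-0.48,0.18,0,1.77,0,1.19,-0.48])
N=["clip","clip_front_roll","clip_back_roll","clip_rail"]
robot.movep([473,248,330],rv(0)); print(np.round(robot.observe()["joints"],2)); look("c1",N)
robot.movep([450,200,330],rv(0)); look("c2",N)
print(robot.observe()["t"])
ims=[np.load(f"{k}.npz")["im"] for k in("w1","c1")]
save("pics/pair.png",cv2.resize(np.vstack(ims),(480,600)))
E
```

```text
3.3417 [ 456.47436654 -276.92732226  313.41814605] [2.22293639e+00 2.21747648e+00 6.01977932e-05]
[ 0.46  0.11 -0.02  1.81  0.    1.22  0.44]
w1 wide_stand 0.85 [ 453.5 -247.     1.7] [326. 160.]
w2 wide_stand 0.59 [ 455.1 -245.3   -1.4] [310. 182.]
[-0.52  0.17 -0.02  1.74  0.    1.23 -0.55]
c1 clip 0.75 [552.4 189.   27.3] [365. 197.]
c1 clip 0.73 [472.9 248.6  79.1] [318. 168.]
c1 clip_front_roll 0.75 [ 570.9 -157.    93.9] [372. 388.]
c1 clip_front_roll 0.7 [441.9 247.6 136. ] [294. 177.]
c1 clip_front_roll 0.61 [568.  207.6  69.4] [380. 193.]
c1 clip_back_roll 0.69 [543.6 173.9  70.7] [363. 214.]
c1 clip_back_roll 0.59 [498.  252.8 138.6] [338. 174.]
c1 clip_rail 0.95 [466.6 270.8  -0.5] [315. 147.]
c2 clip 0.92 [ 575.4 -186.1   34.9] [382. 353.]
c2 clip 0.63 [553.7 190.4  26.7] [381. 167.]
c2 clip 0.6 [471.9 250.1  82. ] [334. 132.]
c2 clip_front_roll 0.64 [440.7 251.8 136. ] [311. 134.]
c2 clip_front_roll 0.6 [ 570.  -159.    92.7] [386. 367.]
c2 clip_front_roll 0.51 [570.6 210.1  66.8] [399. 159.]
c2 clip_front_roll 0.34 [470.2 251.6  42.3] [332. 130.]
c2 clip_back_roll 0.6 [543.2 177.2  68.7] [380. 180.]
c2 clip_back_roll 0.58 [499.1 250.  136.2] [358. 136.]
c2 clip_back_roll 0.49 [ 398.1 -200.7    3.3] [295. 347.]
c2 clip_rail 0.72 [470.2 274.3  -0.9] [331. 114.]
6.8
```

View pics/pair.png

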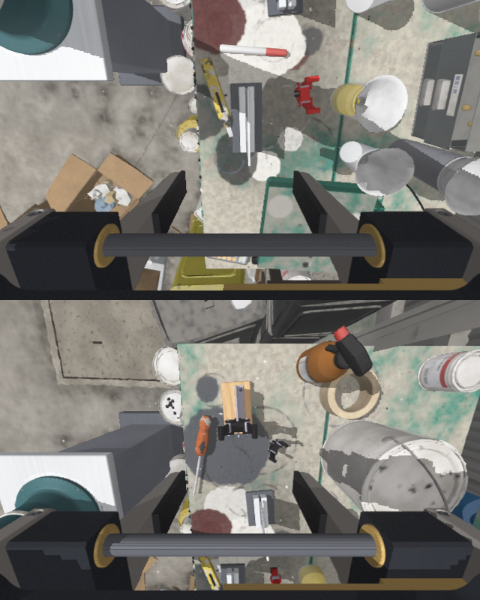

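```bash
python3 - <<'E'
from h import *
c=np.load("c1.npz")["im"]; w=np.load("w1.npz")["im"]; s=cv2.imread("pics/scene1.png")[:,:,::-1]; t=cv2.imread("pics/top1.png")[:,:,::-1]
R=lambda a,x,y,W,H:cv2.resize(a[y:y+H,x:x+W],(400,300),interpolation=cv2.INTER_CUBIC)
save("pics/crops.png",np.vstack([np.hstack([R(c,270,110,120,90),R(w,270,90,160,120)]),np.hstack([R(s,370,120,80,60),R(t,400,215,80,60)])]))
E
```

```text
(no output)
```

View pics/crops.png

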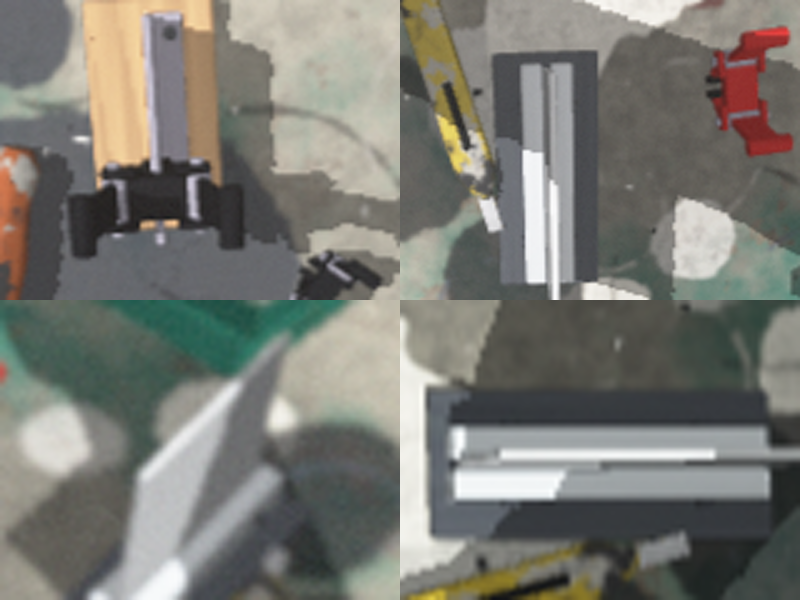

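```bash
python3 - <<'E'
from h import *
i=viewer.camera_info("scene")
def onx(i,uv,x):
    o,d=ray(i,uv); return o+d*(x-o[0])/d[0]
for x in(450,457,464): print(x,np.round(onx(i,(398,155.6),x)),np.round(onx(i,(428,127),x)))
w=np.load("w1.npz")
for u in((270+548/2.5,90+66/2.5),(270+555/2.5,90+290/2.5)):
    print([np.round(onz(w,u,z)) for z in(110,125,140)])
t=viewer.camera_info("top")
for u in((400+500/5,215+154/5),(400+715/5,215+154/5)): print("top",[np.round(onz(t,u,z)) for z in(110,125,140)])
for u in((400+430/5,215+90/5),(400+770/5,215+90/5),(400+432/5,215+237/5),(400+770/5,215+239/5)): print("foot",np.round(onz(t,(u[0],u[1]),10)))
print("rail/clip yaw via top", )
E
```

```text
450 [ 450. -167.  128.] [ 450. -300.  132.]
457 [ 457. -180.  114.] [ 457. -317.  118.]
464 [ 464. -194.  101.] [ 464. -333.  104.]
[array([ 663., -172.,  110.]), array([ 654., -171.,  125.]), array([ 646., -171.,  140.])]
[array([ 688., -295.,  110.]), array([ 678., -290.,  125.]), array([ 669., -285.,  140.])]
top [array([ 461., -349.,  110.]), array([ 460., -343.,  125.]), array([ 459., -337.,  140.])]
top [array([ 463., -440.,  110.]), array([ 462., -433.,  125.]), array([ 461., -426.,  140.])]
foot [ 495. -354.   10.]
foot [ 499. -513.   10.]
foot [ 427. -353.   10.]
foot [ 430. -510.   10.]
rail/clip yaw via top
```

```bash
python3 - <<'E'
from h import *
w=np.load("w1.npz")
for u in((270+148/2.5,90+66/2.5),(270+155/2.5,90+290/2.5)):
    print([np.round(onz(w,u,z)) for z in(110,125,140)])
t=viewer.camera_info("top")
for u in((420,215+154/5),(400+315/5,215+154/5)): print("top",[np.round(onz(t,u,z)) for z in(110,125,140)])
for u in((400+30/5,215+90/5),(400+370/5,215+90/5),(400+32/5,215+237/5),(400+370/5,215+239/5)): print("foot",np.round(onz(t,(u[0],u[1]),10)))
# clip rolls: triangulate pinpoint pixel means from c1,c2
def tri(a,ua,b,ub):
    o,d=ray(a,ua);p,e=ray(b,ub);s=np.linalg.lstsq(np.c_[d,-e],p-o,rcond=None)[0];return (o+d*s[0]+p+e*s[1])/2
c1,c2=np.load("c1.npz"),np.load("c2.npz")
# roll silhouettes centroids by pinpoint pixels
print(tri(c1,(294,177),c2,(311,134)),tri(c1,(338,174),c2,(358,136)))
E
```

```text
[array([ 454., -172.,  110.]), array([ 453., -171.,  125.]), array([ 453., -171.,  140.])]
[array([ 459., -295.,  110.]), array([ 458., -290.,  125.]), array([ 458., -285.,  140.])]
top [array([ 456., -178.,  110.]), array([ 455., -175.,  125.]), array([ 454., -171.,  140.])]
top [array([ 458., -270.,  110.]), array([ 458., -265.,  125.]), array([ 457., -261.,  140.])]
foot [ 490. -166.   10.]
foot [ 494. -326.   10.]
foot [ 421. -167.   10.]
foot [ 425. -324.   10.]
[442.33012675 253.41992024 158.87363853] [499.77173399 248.84063754 123.69038316]
```

```bash
python3 - <<'E'
from look import *
f=lambda:(lambda s:print(round(s["t"],2),np.round(s["tcp_pos"],1),"F",np.round(s["contact_force"],2),"M",np.round(s["wrist_torque"],2),"w",round(s["grip_width"],3),s["grip_force"]))(robot.observe())
robot.movep([470.7,249.5,330],rv(0.02)); 
robot.servo_line([470.7,249.5,160],feed=200); robot.servo_line([470.7,249.5,127],feed=60); f()
grip(0.0,25); f()
robot.hold(0.2)
robot.servo_line([470.7,249.5,140],feed=40); f()
robot.servo_line([470.7,249.5,270],feed=120); robot.hold(0.3); f()
look("l1",["clip","clip_front_tip","clip_back_tip"])
a=viewer.read_camera("scene")
save("pics/lift.png",np.hstack([cv2.resize(np.load("l1.npz")["im"],(400,300)),cv2.resize(a[170:350,190:340],(360,300))]))
E
```

```text
8.82 [470.8 249.5 126.9] F [-0.85  0.25  0.13] M [-0.06 -0.08  0.03] w 1.003 0.0
9.82 [472.4 249.9 128.5] F [ 0.54 -0.43  5.85] M [-0.3  -0.27  0.02] w 0.295 24.74113498807128
10.49 [470.6 249.6 140.1] F [-0.14  0.69 -0.79] M [-0.09 -0.06  0.01] w 0.299 24.747561146796215
12.03 [470.6 249.4 269.6] F [ 0.34 -0.48 -0.66] M [-0.07 -0.11 -0.02] w 0.299 24.747631137870485
l1 clip 0.79 [550.6 192.   26.9] [371. 208.]
l1 clip 0.69 [704.8 312.2  -2.4] [477. 127.]
l1 clip 0.68 [472.7 249.2 223.3] [322. 217.]
l1 clip_front_tip 0.91 [442.  247.  184.2] [288. 204.]
l1 clip_front_tip 0.53 [555.8 187.   -2.6] [371. 205.]
l1 clip_back_tip 0.74 [468.3 271.6  -2. ] [318. 151.]
l1 clip_back_tip 0.64 [376.4 163.2   1.9] [260. 218.]
l1 clip_back_tip 0.56 [484.3 252.5 182.4] [334. 199.]
l1 clip_back_tip 0.5 [ 5.527e+02  1.860e+02 -4.000e-01] [369. 206.]
```

View pics/lift.png

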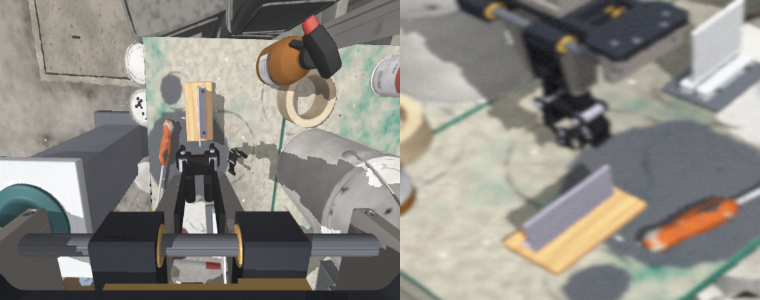

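```bash
python3 - <<'E'
from look import *
try: robot.servo_line([463,0,270],feed=220); robot.servo_line([456.5,-246,270],feed=220,rotation=rv(0.025))
except robot.IKError as e: print(e); robot.movep([463,0,270],rv(.02)); robot.movep([456.5,-246,270],rv(0.025))
robot.servo_line([456.5,-246,225],feed=100)
robot.hold(0.4); s=robot.observe(); print(s["t"],s["tcp_pos"],s["contact_force"],s["grip_width"],np.round(s["joints"],2))
N=["clip","clip_front_tip","clip_back_tip","clip_front_roll","clip_back_roll"]
look("p1",N+["wide_stand"])
for c in("scene","top"):
    i=viewer.camera_info(c); im=viewer.read_camera(c); save(f"pics/{c}2.png",im)
    for n in N:
        for d in viewer.pinpoint(n,c):
            w=world(i,d["at"])
            if abs(w[1]+246)<50: print(c,n,round(d["confidence"],2),np.round(w))
s=cv2.imread("pics/scene2.png")[:,:,::-1]
p=np.load("p1.npz")["im"]
save("pics/over.png",np.hstack([cv2.resize(p[110:290,230:430],(400,360),interpolation=cv2.INTER_CUBIC),cv2.resize(s[60:200,350:490],(360,360),interpolation=cv2.INTER_CUBIC)]))
E
```

```text
15.825 [ 456.61567713 -246.05485813  225.28600006] [ 0.69871176  0.56080765 -1.09860751] 0.29562320982498375 [ 0.12  0.23  0.37  1.93 -0.1   0.99  0.55]
p1 clip 0.92 [ 571.7 -182.8   38.5] [416. 129.]
p1 clip 0.66 [ 459.5 -245.4  176.2] [322. 215.]
p1 clip_front_tip 0.65 [ 431.9 -248.1  140.8] [292. 204.]
p1 clip_front_tip 0.56 [ 571.  -186.7    3.6] [406. 130.]
p1 clip_back_tip 0.89 [ 471.1 -246.5  139.3] [334. 203.]
p1 clip_back_tip 0.61 [ 571.8 -194.1    3.3] [406. 136.]
p1 clip_front_roll 0.88 [ 573.2 -156.8   97.5] [439. 105.]
p1 clip_front_roll 0.74 [ 449.3 -248.1  232.8] [307. 251.]
p1 clip_back_roll 0.94 [ 467.3 -245.7  234.3] [336. 249.]
p1 clip_back_roll 0.65 [ 574.5 -212.2   96.1] [433. 161.]
p1 wide_stand 0.74 [ 453.6 -248.5    3.7] [316. 174.]
scene clip 0.77 [ 455. -247.  180.]
scene clip_front_tip 0.69 [ 431. -249.  137.]
scene clip_front_tip 0.59 [ 450. -249.  236.]
scene clip_back_tip 0.72 [ 476. -243.  134.]
scene clip_front_roll 0.22 [ 398. -206.    2.]
scene clip_back_roll 0.66 [ 577. -216.   98.]
scene clip_back_roll 0.64 [ 469. -244.  232.]
top clip 0.68 [ 458. -246.  174.]
top clip_front_tip 0.48 [ 433. -247.  137.]
top clip_front_tip 0.43 [ 466. -247.   -0.]
top clip_back_tip 0.64 [ 477. -244.  134.]
top clip_front_roll 0.62 [ 449. -241.  241.]
top clip_back_roll 0.72 [ 576. -216.  102.]
top clip_back_roll 0.66 [ 468. -247.  236.]
```

View pics/over.png

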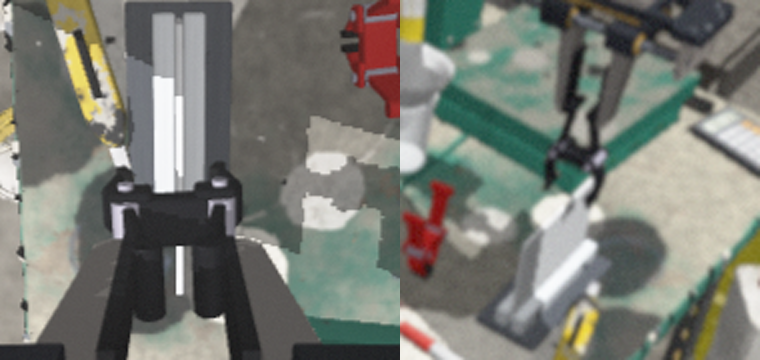

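```bash
python3 - <<'E'
from h import *
robot.servo_line([456.5,-246,194],feed=80); robot.hold(0.3)
def F(n=5):
    v=[]
    for _ in range(n): robot.hold(0.02); v.append(robot.observe()["contact_force"])
    return np.mean(v,0)
b=F(10); print("base",np.round(b,2),robot.observe()["t"])
z=194; 
while z>154:
    z-=1.0; robot.servo_line([456.5,-246,z],feed=15); f=F()-b
    if f[2]>1.5:
        print(z,np.round(f,2),np.round(robot.observe()["tcp_pos"],1))
        if f[2]>4.5: break
    if robot.observe()["t"]>27: print("time",z); break
robot.hold(0.3); s=robot.observe(); print(s["t"],np.round(F(10)-b,2),s["tcp_pos"],s["grip_width"],s["wrist_torque"])
E
```

```text
base [ 0.06 -0.33 -0.66] 17.775
167.0 [-0.14  0.43  2.75] [ 456.7 -246.1  167.3]
166.0 [-1.91  1.07 10.01] [ 457.  -246.4  167.1]
27.4083 [-1.65  1.    9.58] [ 456.9887613  -246.3195502   167.11920795] 0.2974332349876073 [0.18822159 0.3741842  0.00088506]
```

```bash
python3 - <<'E'
from look import *
robot.servo_line([456.5,-246,166.5],feed=15); robot.hold(0.4)
v=np.mean([(robot.hold(.02),robot.observe()["contact_force"])[1] for _ in range(10)],0); print(v,robot.observe()["t"])
N=["clip","clip_front_tip","clip_back_tip"]
look("e1",N)
i=viewer.camera_info("scene"); s=viewer.read_camera("scene")
for n in N:
    for d in viewer.pinpoint(n,"scene"):
        w=world(i,d["at"])
        if abs(w[1]+246)<50: print(n,round(d["confidence"],2),np.round(w))
p=np.load("e1.npz")["im"]
save("pics/end.png",np.hstack([cv2.resize(p[110:290,230:430],(400,360),interpolation=cv2.INTER_CUBIC),cv2.resize(s[80:200,360:480],(360,360),interpolation=cv2.INTER_CUBIC)]))
print(robot.observe()["t"])
E
```

```text
[-1.02336899  0.20732736  6.55333805] 28.3917
e1 clip 0.85 [ 457.4 -246.3  121.2] [320. 217.]
e1 clip 0.74 [ 575.2 -186.5   39.1] [437. 136.]
e1 clip_front_tip 0.95 [ 573.9 -182.1    3.2] [424. 129.]
e1 clip_front_tip 0.8 [ 429.8 -247.2   80.4] [290. 202.]
e1 clip_front_tip 0.43 [ 457.3 -246.5  119.3] [319. 217.]
e1 clip_back_tip 0.93 [ 570.9 -190.8    3.5] [420. 137.]
e1 clip_back_tip 0.85 [ 472.3 -245.7   76.6] [335. 200.]
clip 0.92 [ 453. -250.  125.]
clip 0.6 [ 472. -245.   80.]
clip_front_tip 0.68 [ 433. -246.   82.]
clip_back_tip 0.44 [ 473. -244.   78.]
clip_back_tip 0.4 [ 468. -245.  176.]
28.7917
```

View pics/end.png

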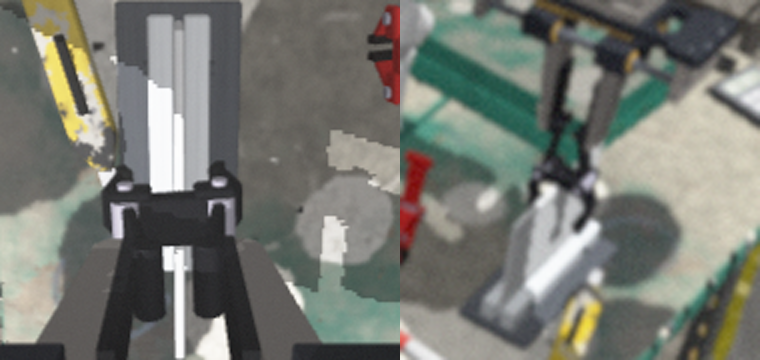

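The clip sits astride the middle of the wide panel's edge. Its throat is at z of about 121 mm, and the jaw tips are about 25 and 16 mm from the panel's mid plane. It bears on the edge with about 7 N, so I am handing it in.

```bash
python3 -c "
from cell import robot
print(robot.job_done())"
```

```text
the job is handed in; nothing more can be done
None
```

I handed the job in at about 29 s of robot time: the larger black clip is held squeezed open over the middle of the wide panel's top edge, its bridge bearing on the edge with about 7 N and its jaw tips about 25 and 16 mm from the panel's mid plane (camera estimates). The hand-in call returned no verdict.

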